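# Hang a terracotta relief on the viewing rail and slide it to the stop

## Robot

A 6-joint arm with a two-finger parallel gripper is mounted at the origin on the work surface. World frame = base frame: x ahead of the robot, y to its left, z up, the work surface at z = 0. Lengths are in mm, angles in rad, forces in N, time in s.
With the tool pointing down it reaches from about 375 to 825 mm from the base axis. Payload 5.5 kg.
Tool frame: the origin (TCP) lies at the centre of the arm's flange, where the gripper is bolted on; the fingertips stand 173 mm ahead of it and the grasp point (between the pads) lies ahead of it (tcp_to_grasp is the z of the grasp point in the tool frame, in mm); z points along the fingers, x is the direction in which the jaws open and shut, and the axes are right-handed (so a half turn about z gives the same grasp; the last joint's range is limited). The gripper opens to 85 mm and grips with 20 to 120 N. Pads are 22 mm wide; open, the fingers measure 114 mm over their backs; the gripper's body (76 mm by 85 mm) begins 54 mm behind the grasp point. The pads swing forward as they close: fully open they stand 13 mm farther back than shut.
Start: joints at [1.166, 0.314, -0.047, 1.21, 0, 1.571], TCP at [236.297, 551.506, 404.699] pointing down, gripper open.
Joint ranges: [-2.67, 2.67], [-0.69, 1.73], [-1.03, 1.25], [-2.08, 2.16], [-1.42, 1.45], [-3.14, 3.14]. Speed limits (rad/s): [2.39, 2.39, 3.01, 3.14, 3.14, 3.14].

## Interface

Orientations are given as a unit quaternion [w, x, y, z].
In Python, from plant import state, grab_frame, job_done, search_frame, tcp_to_grasp gives the robot as it stands. The module is installed in compiled form; this text tells all that it offers.
- The arm moves only by the tool arm_command, never from a script. Its argument "deltas" is a list of rows, each an object of numbers: "claw": the opening, from -1 (shut) to 1 (fully open), so that 0 is half open; "tx", "ty", "tz": the shift along the tool's x, y, z in cm; "ax", "ay", "az": the turn, a rotation vector about the tool's x, y, z in rad. In form: [{"claw": .., "tx": .., "ty": .., "tz": .., "ax": .., "ay": .., "az": ..}, ...]. A call has 1 to 12 rows; each row is the pose to reach, as a shift and turn from the pose commanded when the call began, along the tool's axes at that moment; what a row does not reach only later rows make up. A row lasts 1/10 s, in which the tool goes at most 50 mm and 8.59 degrees, less where a joint would pass 70% of its speed; a pose out of reach is approached as far as the arm can. A call with a gripper value outside its range is refused whole. The fingers move at their own pace and stop on an object; "grip_force" is the grip in N (left out, the last holds). Time passes only in rows, so rows that repeat a pose let the fingers close. It gives the time, the measured TCP pose, the force and the opening at its end, in the units of the state.
- state(): the state, without advancing time (a new reading comes with each control period).
- grab_frame(name): name is "scene" or "top" or "wrist"; returns a dict with "frame" (384x512x3 uint8, red, green, blue), "intrinsics" (3x3 intrinsics, pixels), "R" (3x3) and "t" (3): a world point X has camera coordinates R X + t. Camera axes: x right, y down, z forward; pixel columns grow to the right and rows downward; lengths in mm; the calibration is good to about 2 mm. A picture is of the moment at which its call begins. There is no depth.
- job_done(): hands the job in, once; it reports no verdict.
Trained networks look in a picture, given as the dict that the camera call returned (one of the last four; its "shot" number tells which), for a name from the list of things; names that differ only in an ending like _2 or _b are one class to them, and where a whole thing is asked for, a point or a joint stands for the part that bears it (a point fixed in the world has none). Each returns a list of dicts, best first, with "score" (0 to 1); they miss things now and then, are a little off and sometimes report something else, mostly with a low value. They report only what shows in the picture. A call takes as long as a camera call. They do not tell look-alikes from the thing itself.
- search_frame(picture, query): "rect" ([centre column, centre row, width, height] in pixels, round what is visible of it).
The state is a dict: "t": time; "joint_positions": joint angles; "joint_velocities": joint speeds; "joint_efforts": joint torques, N m; "tool_pos": TCP position; "tcp_rot": TCP orientation; "force": force on the tool from outside, world axes, zero at the start; "torque": the same for the moment, N m; "finger_gap": opening from 0.0 (shut) to 1.0 (fully open).
Only numpy, scipy, OpenCV 4.12 (cv2) and the standard library are available. Lean on these libraries where they do the work, as an engineer would, in place of code of your own. Each camera call takes 0.05 s, during which the arm holds its last target. There are 200 camera calls.

## Task

Lift the carrier with the round terracotta face (red grip) out of its wooden stand, hook it over the green loading end of the viewing rail with the face still towards the robot, and let go so that it hangs freely there. Then slide it along the rail, under the dark keeper rod, until you feel it gently press against the black buffer of the orange stop collar, and leave it hanging there. Do not bump the lamp screen above the rail, and leave the tile carrier, brush, flask and cup undisturbed.

Things in the scene. Friction and masses are not known exactly. Their poses are not given: they have to be found in the camera images.
- face_carrier: Carrier to hang: aluminium hook over a grey plate with a terracotta face disc (76 across), seen from behind too. Origin: centre of the hook's mouth, on the bar's axis when hung home. z up, y along the rail, x away from the face. Plate 100 wide (y), x 3 to 11, z -148 to -48; disc x -11 to 3, centre z -92. Foot x -22 to 34, z -148 to -142. Starts upright. 0.25 to 0.5 kg.
- hook_tip (a point): Lower end of the hook's rear leg, (18, 0, -14) mm in the carrier's frame, same axes. The hook: upside-down U, 60 long in y, mouth 20 wide (x -10 to 10), roof z 7 to 14; front leg 7 thick, down to a shelf (top z -45) that carries the plate; rear leg 6 thick, end flared out. The bar enters from behind between rear tip and shelf: carrier 25 to 35 above its hung height.
- grip (a point): Gripping point in the middle of the face carrier's red grip, (-30, 0, 36) mm in its frame (same axes). The grip is a bar 26 wide (y), 16 thick, 52 long, rising from the hook's front top edge and leaning 35 degrees towards the face side: long axis (-0.574, 0, 0.819). Pinch it across the 26 mm with the tool tilted along it.
- tile_carrier: Bystander: the same carrier with a square blue and white tile and a blue grip, in the other stand; same frame. Leave it.
- stand_a: Fixed shallow wooden tray in which the face carrier stands, 74 x 118 mm, rim 18 high and 7 wide, floor 7 high; origin centre of its underside. The carrier's foot has 2 mm play in it: lift straight up before moving away.
- stand_b: Fixed wooden tray of the tile carrier, the same.
- rail: Fixed viewing rail: steel bar 14 diameter along y, axis 210 mm above the table, between posts 22 x 12, 355 high, centred at y = -226 and 226 (feet 120 x 50, 12 high, x -15 to 105). Origin on the table under the bar's middle; x away from the robot, y the way to slide. Green from y -210 to -85: the loading end.
- rail_mid (a point): Point on the bar's axis at its middle; axes as the rail's.
- rail_load (a point): Point on the bar's axis in the middle of the green loading end, y = -135 from the middle; axes as the rail's. Hung with its origin within 20 mm of this point, the carrier clears post and keeper.
- keeper (a point): Near end of the dark keeper rod (8 diameter): at y = -70, x = 8, 27 mm above the bar's axis. From here it runs parallel to the bar to the +y post; here it also turns straight up to the lamp. A hung hook passes below with 9 mm to spare, but cannot be put on the bar under the rod.
- stop: Fixed orange stop collar on the bar, 32 diameter, 16 long; origin its centre, axes as the rail's. From its -y face a black rubber buffer sleeve (24 diameter) is screwed out 4 to 14 mm, differently each time and not given: find it by touch. The side of the hook touches it when the carrier's origin is 42 to 52 mm towards -y from this origin.
- lamp: Fixed lamp screen: white panel 10 thick (x), 440 long (y), 91 high, on edge above the bar. Origin: centre of its underside, 64 above the bar's axis and 7 nearer the robot; axes as the rail's. No room for an upright gripper over the bar: come from the robot's side, tool tilted 30 to 40 degrees.
- flask: Bystander: amber bottle, 60 diameter, 130 high, origin at the centre of its underside. Leave it.
- cup: Bystander: white cup, 80 diameter, 90 high, origin at the centre of its underside. Leave it.
- brush: Bystander: brush lying on the table, 170 long along x. Leave it.
Mind the look-alikes: they are no part of the job. Leave any purple or yellow look-alike of the face_carrier alone.

How it is judged (in metres and radians):
On the way, in this order (a step that is already met when the one before it is completed fails the run):
1. the face carrier hangs freely on the green loading end of the rail, not touched by the fingers (z of face_carrier in the frame of rail_mid between -0.004 and 0.004 m and x of face_carrier in the frame of rail_mid between -0.006 and 0.006 m and angle between face_carrier's own z axis and vertical below 0.15 rad and angle between the y axis of face_carrier and the y axis of rail, either way round below 0.17 rad and x of grip in the frame of rail_mid below -0.015 m and contact force between face_carrier and rail above 1 N and contact force between the fingers and face_carrier below 0.05 N and linear speed of face_carrier below 0.03 m/s and y of face_carrier in the frame of rail_mid below -0.09 m and contact force between face_carrier and stop below 0.05 N), for 0.3 s.
2. hooked on the rail, the carrier has been slid along and presses against the buffer of the stop collar (z of face_carrier in the frame of rail_mid between -0.004 and 0.004 m and x of face_carrier in the frame of rail_mid between -0.006 and 0.006 m and angle between face_carrier's own z axis and vertical below 0.15 rad and angle between the y axis of face_carrier and the y axis of rail, either way round below 0.17 rad and x of grip in the frame of rail_mid below -0.015 m and contact force between face_carrier and stop above 1 N), for 0.1 s.
At the end, for the whole second after the job is handed in: The face carrier hangs at rest on the rail, let go: its origin within 4 mm of the bar's axis in height and 6 mm across, upright within 8 degrees and square to the rail within 10 degrees (face to the robot), at the stop collar: its origin between 37 and 55 mm short of the collar's centre (z of face_carrier in the frame of rail_mid between -0.004 and 0.004 m and x of face_carrier in the frame of rail_mid between -0.006 and 0.006 m and angle between face_carrier's own z axis and vertical below 0.15 rad and angle between the y axis of face_carrier and the y axis of rail, either way round below 0.17 rad and x of grip in the frame of rail_mid below -0.015 m and contact force between face_carrier and rail above 1 N and contact force between the fingers and face_carrier below 0.05 N and linear speed of face_carrier below 0.03 m/s and y of face_carrier in the frame of stop between -0.055 and -0.037 m); the robot touches nothing.
It fails at once if the carrier pushed hard into the stop collar or its buffer (over 20 N) (contact force between face_carrier and stop above 20 N).
It fails at once if the lamp screen bumped (over 8 N) (contact force between lamp and anything else above 8 N).
It fails at once if the tile carrier moved (over 15 mm) (distance of tile_carrier from where it was at the start of the episode above 0.015 m).
It fails at once if the flask, cup or brush moved (over 20 mm) (distance of any of flask, cup, brush from where it was at the start of the episode above 0.02 m).
It also fails if it takes over 67 s, if anything falls off the work surface, if the arm or the gripper's body presses on something with over 40 N, if the wrist force passes 120 N, or if a joint passes its speed limit or range.

## Working session

There is one attempt and no reset: what is moved stays moved. The work goes in short steps, Python scripts to look and compute and a tool call to move; the robot and the scene stay as the last step left them, time stands still between calls to the robot, and variables do not carry over. Pictures are saved under pics/ and viewed, about 8 in all and at most 12, crops included, and the job is handed in when it is done.

Besides the shell and the picture viewer there is one more tool, called in YAML: its name, and indented under it one key for each argument. arm_command: Moves the arm, as the interface text tells. Its arguments: {"type":"object","properties":{"deltas":{"type":"array","items":{"type":"object","properties":{"claw":{"type":"number"},"tx":{"type":"number"},"ty":{"type":"number"},"tz":{"type":"number"},"ax":{"type":"number"},"ay":{"type":"number"},"az":{"type":"number"}}}},"grip_force":{"type":"number"}},"required":["deltas"]}

```bash
mkdir -p pics; cat > h.py <<'E'
import numpy as np, cv2
from plant import *
def save(n,im,s=1):
    if s!=1: im=cv2.resize(im,None,fx=s,fy=s,interpolation=cv2.INTER_CUBIC)
    cv2.imwrite('pics/'+n,im[:,:,::-1])
def proj(p,X):
    X=np.atleast_2d(X); c=X@np.array(p['R']).T+np.array(p['t']); u=c@np.array(p['intrinsics']).T
    return u[:,:2]/u[:,2:]
def ray(p,uv):
    R=np.array(p['R']);o=-R.T@np.array(p['t'])
    d=R.T@np.linalg.inv(np.array(p['intrinsics']))@np.array([uv[0],uv[1],1.]); return o,d/np.linalg.norm(d)
def atz(p,uv,z):
    o,d=ray(p,uv); return o+d*(z-o[2])/d[2]
def tri(a,ua,b,ub):
    o1,d1=ray(a,ua);o2,d2=ray(b,ub)
    A=np.stack([d1,-d2],1); s=np.linalg.lstsq(A,o2-o1,rcond=None)[0]
    P,Q=o1+d1*s[0],o2+d2*s[1]; return (P+Q)/2,np.linalg.norm(P-Q)
E
python3 - <<'E'
from h import *
np.set_printoptions(precision=1,suppress=True)
print(state(),tcp_to_grasp)
ps={n:grab_frame(n) for n in('scene','top')}
for n,p in ps.items():
    print(n,'cam',-np.array(p['R']).T@p['t'],np.array(p['R'])[2])
    for q in ['face_carrier','grip','hook_tip','tile_carrier','stand_a','rail','rail_mid','keeper','stop','lamp','flask','cup','brush']:
        try: print(q,[(np.round(d['rect']).astype(int).tolist(),round(d['score'],2)) for d in search_frame(p,q)[:4]])
        except Exception as e: print(q,e)
save('a.png',np.hstack([ps['scene']['frame'],]),1.5);save('b.png',ps['top']['frame'],1.5)
import pickle;pickle.dump(ps,open('ps.pkl','wb'))
E
```

```text
{'t': 0.0, 'joint_positions': array([ 1.2,  0.3, -0. ,  1.2,  0. ,  1.6]), 'joint_velocities': array([ 0., -0.,  0.,  0.,  0., -0.]), 'joint_efforts': array([ -0., -54.,  34.,   0.,  -0.,   0.]), 'tool_pos': array([236.2, 551.2, 403.9]), 'tcp_rot': array([ 0. ,  0.8,  0.6, -0. ]), 'force': array([0.3, 0.1, 0.4]), 'torque': array([-0.,  0.,  0.]), 'finger_gap': 0.996370046482062} 154.70000000000002
scene cam [1257.    43.7  947.5] [-0.7 -0.  -0.7]
face_carrier [([314, 160, 27, 60], 0.85), ([414, 230, 56, 55], 0.61), ([366, 185, 40, 64], 0.59), ([226, 170, 30, 60], 0.58)]
grip [([316, 165, 33, 59], 0.77), ([225, 172, 30, 58], 0.63), ([413, 232, 65, 56], 0.58), ([367, 185, 37, 68], 0.56)]
hook_tip [([414, 232, 52, 58], 0.94), ([316, 165, 30, 61], 0.72), ([366, 187, 43, 61], 0.69), ([226, 171, 27, 59], 0.62)]
tile_carrier [([179, 191, 36, 66], 0.98)]
stand_a [([363, 214, 38, 20], 0.67), ([183, 221, 46, 20], 0.61)]
rail [([269, 227, 205, 144], 0.91)]
rail_mid [([270, 224, 206, 144], 0.69)]
keeper [([269, 225, 208, 146], 0.79)]
stop [([302, 207, 14, 11], 0.45), ([268, 226, 206, 142], 0.22)
[... 468 characters left out ...]
, 179, 47, 46], 0.56)]
hook_tip [([124, 179, 43, 39], 0.81), ([290, 252, 31, 31], 0.7), ([155, 226, 40, 24], 0.63), ([334, 213, 37, 19], 0.19)]
tile_carrier [([334, 213, 35, 19], 0.98), ([157, 227, 40, 20], 0.68)]
stand_a [([160, 226, 34, 31], 0.58), ([332, 215, 41, 26], 0.55), ([157, 225, 38, 22], 0.32), ([334, 212, 38, 22], 0.26)]
rail [([244, 161, 178, 59], 0.92)]
rail_mid [([245, 160, 178, 66], 0.78)]
keeper [([244, 159, 174, 62], 0.65), ([157, 226, 39, 24], 0.61)]
stop [([245, 228, 43, 46], 0.4)]
lamp [([243, 152, 167, 41], 0.88), ([333, 214, 36, 25], 0.29)]
flask [([358, 166, 22, 19], 0.87)]
cup [([404, 200, 32, 25], 0.63), ([160, 226, 35, 30], 0.23)]
brush [([247, 227, 40, 38], 0.63)]
```

View pics/a.png

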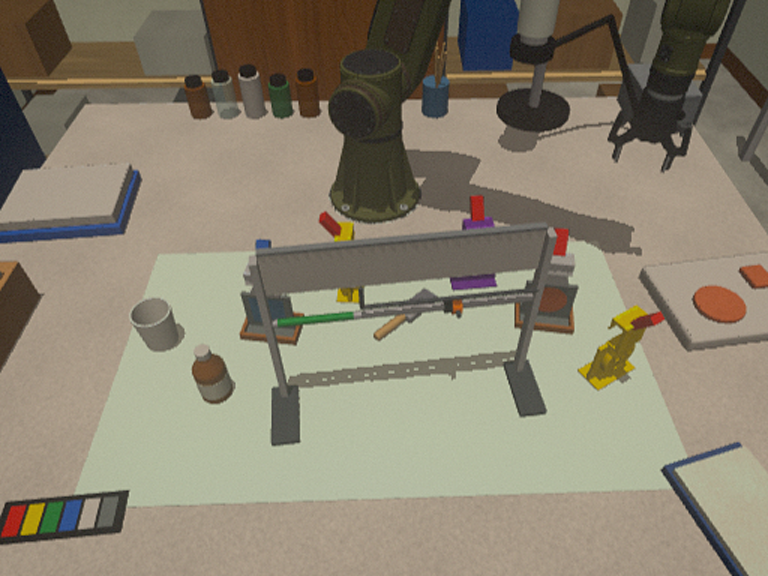

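View pics/b.png

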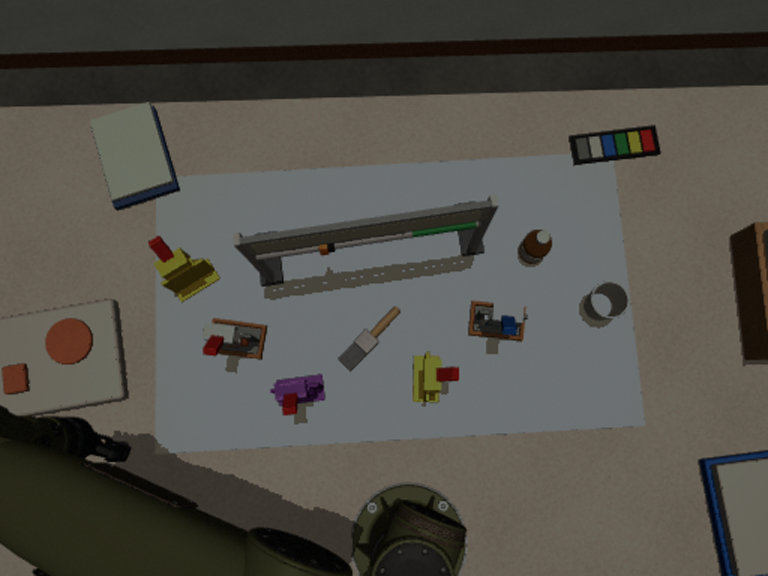

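Candidates for the carrier (scene picture, native px): red-gripped grey one in a wooden tray (366,185) / top (155,226), with a terracotta disc visible; yellow (414,230), (226,170) and purple (314,160) look-alikes stand without trays. The one in the tray fits the description. I'll confirm it in an enlarged crop together with the rail.

```bash
python3 - <<'E'
from h import *
import pickle
np.set_printoptions(precision=3,suppress=True)
ps=pickle.load(open('ps.pkl','rb'))
s=ps['scene']['frame'];t=ps['top']['frame']
A=cv2.resize(s[145:225,330:410],(400,400),interpolation=cv2.INTER_CUBIC)
B=cv2.resize(t[190:250,120:180],(400,400),interpolation=cv2.INTER_CUBIC)
C=cv2.resize(t[125:195,145:345],(800,280),interpolation=cv2.INTER_CUBIC)
save('c.png',np.vstack([np.hstack([A,B])[:320*1],C]))
save('d.png',s[145:300,165:375],3.7)
w=grab_frame('wrist');R=np.array(w['R']);st=state()
from scipy.spatial.transform import Rotation as Ro
q=st['tcp_rot'];T=Ro.from_quat([q[1],q[2],q[3],q[0]]).as_matrix()
c=-R.T@w['t']
print('tool axes',T,'cam in tool',T.T@(c-st['tool_pos']),'cam axes in tool(cols)',T.T@R.T,w['intrinsics'])
E
```

```text
tool axes [[ 0.394  0.919 -0.   ]
 [ 0.919 -0.394  0.   ]
 [ 0.    -0.    -1.   ]] cam in tool [  1.128 -73.469  31.148] cam axes in tool(cols) [[ 1.     0.    -0.   ]
 [-0.     0.958  0.287]
 [ 0.    -0.287  0.958]] [[329.48    0.    255.191]
 [  0.    329.48  189.271]
 [  0.      0.      1.   ]]
```

View pics/c.png

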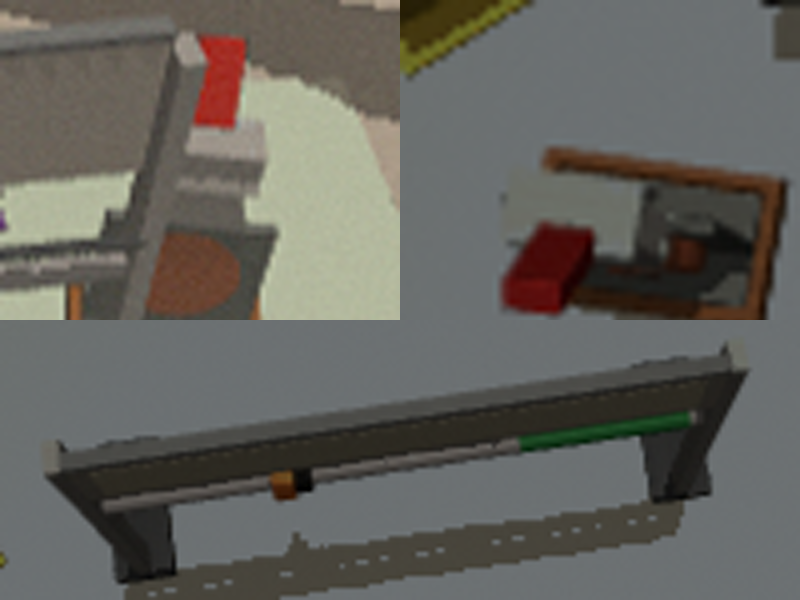

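View pics/d.png

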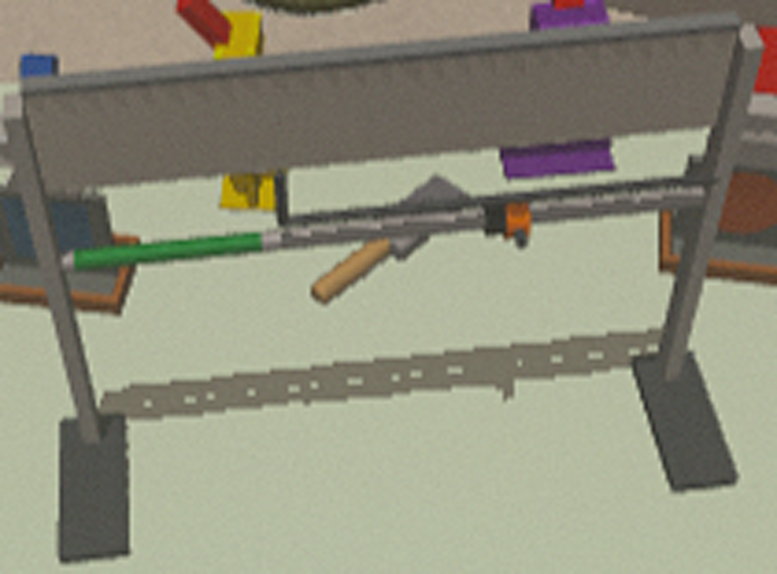

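```bash
cat > railfit.py <<'E'
from h import *
import pickle
from scipy.optimize import least_squares
ps=pickle.load(open('ps.pkl','rb'))
S,T=ps['scene'],ps['top']
sd=lambda u,v:(165+(u+.5)/3.7-.5,145+(v+.5)/3.7-.5)
tc=lambda u,v:(145+(u+.5)/4-.5,125+(v-320+.5)/4-.5)
obs=[(S,sd(75,259),(0,-210,210)),(S,sd(262,241),(0,-85,210)),(S,sd(14,103),(0,-226,355)),(S,sd(749,37),(0,226,355)),
(S,sd(60,560),(105,-251,0)),(S,sd(128,552),(105,-201,0)),(S,sd(676,490),(105,201,0)),(S,sd(736,482),(105,251,0)),
(T,tc(692,420),(0,-210,210)),(T,tc(519,443),(0,-85,210)),(T,tc(737,359),(0,-226,355)),(T,tc(53,458),(0,226,355))]
def w(p,X):
    c,s=np.cos(p[2]),np.sin(p[2]);X=np.array(X,float);return np.array([p[0]+c*X[0]-s*X[1],p[1]+s*X[0]+c*X[1],X[2]])
def f(p): return np.concatenate([proj(i,w(p,X))[0]-uv for i,uv,X in obs])
r=least_squares(f,[600,0,0.1],loss='soft_l1',x_scale=[100,100,.1])
if __name__=='__main__':
    np.set_printoptions(precision=2,suppress=True)
    print(r.x);print(f(r.x).reshape(-1,2))
    for i,uv in((S,sd(517,222)),(T,tc(285,486))):
        print('stop y',least_squares(lambda y:proj(i,w(r.x,(0,y[0],210)))[0]-uv,[0]).x)
    t2=lambda u,v:(120+(u-400+.5)*.15-.5,190+(v+.5)*.15-.5)
    for uv in((545,150),(785,180)): print(atz(T,t2(*uv),18))
    print('load',w(r.x,(0,-135,210)))
    print('grip top',[atz(T,t2(*c),220) for c in((504,285),(555,290))])
E
python3 railfit.py
```

```text
[596.94  62.2    0.12]
[[-0.03 -0.52]
 [-0.27 -0.71]
 [-0.43 -0.44]
 [ 0.12 -1.1 ]
 [-0.11  0.59]
 [ 0.29  0.59]
 [-1.27  0.48]
 [ 0.2   0.61]
 [-0.99  0.04]
 [-0.04  0.57]
 [ 0.11 -0.59]
 [-0.52  0.05]]
stop y [90.03]
stop y [87.77]
[480.82 413.54  18.  ]
[462.73 295.27  18.  ]
load [613.55 -71.77 210.  ]
grip top [array([394.11, 377.21, 220.  ]), array([391.42, 355.57, 220.  ])]
```

```bash
cat > mv.py <<'E'
from h import *
from scipy.spatial.transform import Rotation as Ro
np.set_printoptions(precision=3,suppress=True)
def toolR(yaw,tilt):  # tool x along carrier +y, tilted tilt from vertical towards carrier +x
    xh=np.array([np.cos(yaw),np.sin(yaw),0]);z=np.sin(tilt)*xh-np.cos(tilt)*np.array([0,0,1.])
    x=np.array([-np.sin(yaw),np.cos(yaw),0]);return np.stack([x,np.cross(z,x),z],1)
def cur():
    s=state();q=s['tcp_rot'];return np.array(s['tool_pos']),Ro.from_quat([q[1],q[2],q[3],q[0]]).as_matrix(),s
def delta(g,R):
    """grasp-point target g (mm world), tool rotation R -> cm, rotvec"""
    p,C,s=cur(); t=np.array(g)-tcp_to_grasp*R[:,2]
    print('t[cm]',C.T@(t-p)/10,'a',Ro.from_matrix(C.T@R).as_rotvec(),'| tcp target',t,'now',p)
def rp(org,yaw,X):
    c,s=np.cos(yaw),np.sin(yaw);return np.array(org)+[c*X[0]-s*X[1],s*X[0]+c*X[1],X[2]]
E
python3 - <<'E'
from mv import *
R=toolR(-.152,.611);g=np.array([399.6,365.4,191])
delta(g-90*R[:,2],R)
E
```

```text
t[cm] [-14.187   8.75    1.327] a [-0.608  0.077 -0.245] | tcp target [260.837 386.656 391.428] now [236.285 551.522 404.698]
```

arm_command:
  deltas:
    - {"claw": 0.6,"tx": -14.2,"ty": 8.7,"tz": 1.3,"ax": -0.608,"ay": 0.077,"az": -0.245}
    - {"claw": 0.6,"tx": -14.2,"ty": 8.7,"tz": 1.3,"ax": -0.608,"ay": 0.077,"az": -0.245}
    - {"claw": 0.6,"tx": -14.2,"ty": 8.7,"tz": 1.3,"ax": -0.608,"ay": 0.077,"az": -0.245}
    - {"claw": 0.6,"tx": -14.2,"ty": 8.7,"tz": 1.3,"ax": -0.608,"ay": 0.077,"az": -0.245}
    - {"claw": 0.6,"tx": -14.2,"ty": 8.7,"tz": 1.3,"ax": -0.608,"ay": 0.077,"az": -0.245}
    - {"claw": 0.6,"tx": -14.2,"ty": 8.7,"tz": 1.3,"ax": -0.608,"ay": 0.077,"az": -0.245}
    - {"claw": 0.6,"tx": -14.2,"ty": 8.7,"tz": 1.3,"ax": -0.608,"ay": 0.077,"az": -0.245}
    - {"claw": 0.6,"tx": -14.2,"ty": 8.7,"tz": 1.3,"ax": -0.608,"ay": 0.077,"az": -0.245}
    - {"claw": 0.6,"tx": -14.2,"ty": 8.7,"tz": 1.3,"ax": -0.608,"ay": 0.077,"az": -0.245}

```text
t: 2.35
tool_pos: [260.6, 387.3, 391.8]
tcp_rot: [0.228, 0.724, 0.621, 0.196]
force: [-0.3, 0.7, -0.9]
finger_gap: 0.8
```

```bash
python3 - <<'E'
from mv import *
import pickle
p,C,s=cur();print(p,C,s['joint_positions'],s['t'],s['force'])
w=grab_frame('wrist');pickle.dump(w,open('w1.pkl','wb'))
for k in('grip','stand_a','hook_tip','face_carrier'):print(k,search_frame(w,k)[:2])
g=np.array([429.3,360.9,155]);y=-.152
P={'grip':(-30,0,36),'gtl':(-45,13,57),'gtr':(-45,-13,57),'roofRL':(16,30,14),'roofRR':(16,-30,14)}
f=w['frame'].copy()
for k,X in P.items():
    uv=proj(w,rp(g,y,X))[0];print(k,uv);cv2.circle(f,tuple(int(round(a)) for a in uv),2,(0,255,0),-1)
save('e.png',f,1.5)
E
```

```text
[260.633 387.284 391.827] [[ 0.152  0.81   0.567]
 [ 0.988 -0.124 -0.087]
 [-0.     0.573 -0.819]] [ 1.167 -0.013 -0.533  0.878 -0.589  1.267] 2.35 [-0.319  0.712 -0.887]
grip [{'rect': [78.2, 63.8, 156.3, 125.9], 'score': 0.95}, {'rect': [346.8, 204.2, 94.6, 146.7], 'score': 0.62}]
stand_a [{'rect': [258.2, 85.0, 114.8, 62.2], 'score': 0.61}]
hook_tip [{'rect': [75.7, 65.9, 151.2, 130.5], 'score': 0.96}, {'rect': [348.1, 207.1, 92.8, 150.8], 'score': 0.8}]
face_carrier [{'rect': [75.3, 65.2, 150.7, 130.0], 'score': 0.83}, {'rect': [349.5, 206.9, 94.3, 153.7], 'score': 0.65}]
grip [252.801 202.211]
gtl [273.744 215.541]
gtr [231.231 215.533]
roofRL [289.068 213.326]
roofRR [217.448 213.313]
```

View pics/e.png

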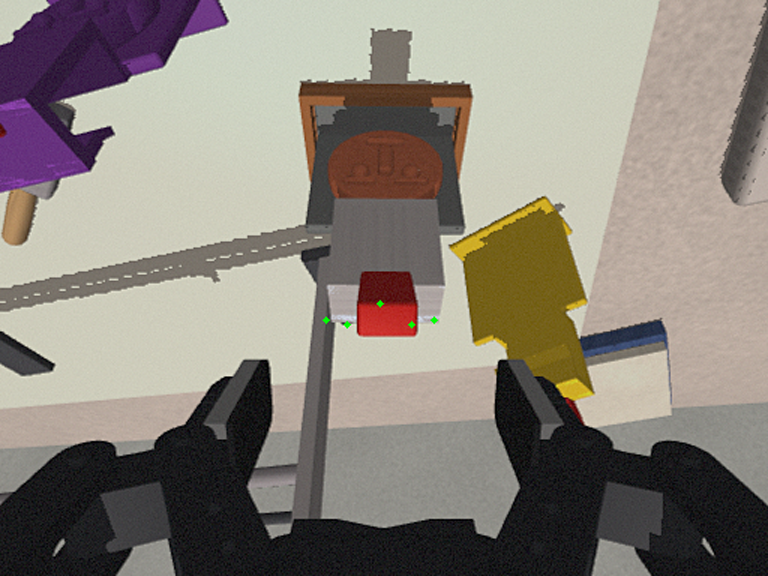

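```bash
python3 - <<'E'
from mv import *
import pickle
from scipy.optimize import least_squares
w=pickle.load(open('w1.pkl','rb'))
o=[((327,287),(-17,-30,14)),((444,287),(-17,30,14)),((307,226),(3,-50,-48)),((464,226),(3,50,-48)),
((356,305),(-51.5,-13,52.7)),((416,305),(-51.5,13,52.7)),((358,335),(-38.4,-13,61.9)),((417,335),(-38.4,13,61.9)),((300,84),(-43,-59,-137)),((471,84),(-43,59,-137))]
uv=np.array([((a+.5)/1.5-.5,(b+.5)/1.5-.5) for (a,b),_ in o])
f=lambda p:(np.array([proj(w,rp(p[:3],p[3],X))[0] for _,X in o])-uv).ravel()
r=least_squares(f,[429,361,155,-.15],x_scale=[10,10,10,.1],loss='soft_l1')
print(r.x);print(f(r.x).reshape(-1,2))
g2=lambda p:f([p[0],p[1],155,p[2]])
r2=least_squares(g2,[429,361,-.15],x_scale=[10,10,.1],loss='soft_l1');print(r2.x)
org=np.array([r2.x[0],r2.x[1],155]);y=r2.x[2]
R=toolR(y,.611);g=rp(org,y,(-30,0,36));print('grip',g);delta(g,R)
E
```

```text
[438.347 362.769 147.846  -0.152]
[[ 1.54  -2.594]
 [-0.821 -2.602]
 [ 0.176  0.347]
 [-0.057  0.328]
 [ 0.081 -0.708]
 [ 0.817 -0.71 ]
 [-0.863  2.533]
 [-0.327  2.533]
 [-1.131  0.371]
 [ 1.07   0.323]]
[431.212 363.647  -0.154]
grip [401.565 368.241 191.   ]
t[cm] [0.314 0.147 9.125] a [ 0.    -0.     0.002] | tcp target [313.863 381.83  317.711] now [260.455 386.876 391.604]
```

arm_command:
  deltas:
    - {"claw": 0.3,"tx": 0.31,"ty": 0.15,"tz": 4.0,"az": 0.002}
    - {"claw": 0.3,"tx": 0.31,"ty": 0.15,"tz": 8.0,"az": 0.002}
    - {"claw": 0.3,"tx": 0.31,"ty": 0.15,"tz": 9.1,"az": 0.002}
    - {"claw": 0.3,"tx": 0.31,"ty": 0.15,"tz": 9.1,"az": 0.002}
    - {"claw": 0.3,"tx": 0.31,"ty": 0.15,"tz": 9.1,"az": 0.002}
  grip_force: 60

```text
schema error: expected keys claw, tx, ty, tz, ax, ay, az
```

arm_command:
  deltas:
    - {"claw": -1}
    - {"claw": -1}
    - {"claw": -1}
    - {"claw": -1}
    - {"claw": -1}
    - {"claw": -1}
    - {"claw": -1}
    - {"claw": -1}

```text
schema error: expected keys claw, tx, ty, tz, ax, ay, az
```

```bash
python3 - <<'E'
from mv import *
p,C,s=cur();print(p,'grasp',p+tcp_to_grasp*C[:,2],s['force'],s['torque'],s['finger_gap']*85)
w=grab_frame('wrist');save('f.png',w['frame'])
print('20mm up in tool:',C.T@[0,0,1])
E
```

```text
[260.455 386.876 391.604] grasp [348.172 373.36  264.895] [-0.566 -0.544 -0.335] [0.097 0.556 0.002] 68.14946304583366
20mm up in tool: [-0.001  0.574 -0.819]
```

View pics/f.png

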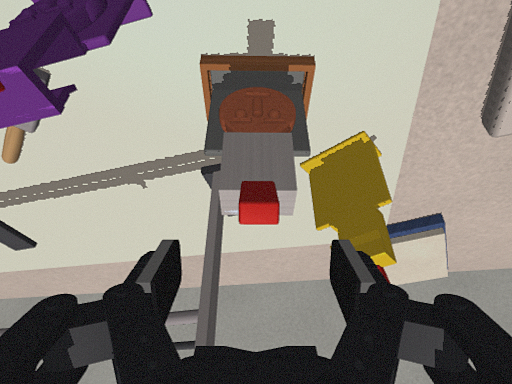

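The moves were refused because all keys must be given, so the picture is unchanged: carrier at (258,140), fingers not yet forward. I'll send them again with every key.

arm_command:
  deltas:
    - {"claw": 0.3,"tx": 0.31,"ty": 0.15,"tz": 4.0,"ax": 0,"ay": 0,"az": 0.002}
    - {"claw": 0.3,"tx": 0.31,"ty": 0.15,"tz": 7.5,"ax": 0,"ay": 0,"az": 0.002}
    - {"claw": 0.3,"tx": 0.31,"ty": 0.15,"tz": 9.1,"ax": 0,"ay": 0,"az": 0.002}
    - {"claw": 0.3,"tx": 0.31,"ty": 0.15,"tz": 9.1,"ax": 0,"ay": 0,"az": 0.002}
    - {"claw": 0.3,"tx": 0.31,"ty": 0.15,"tz": 9.1,"ax": 0,"ay": 0,"az": 0.002}
  grip_force: 60

```text
t: 3.15
tool_pos: [313.6, 381.6, 318.2]
tcp_rot: [0.228, 0.724, 0.62, 0.196]
force: [0.7, -0.1, -0.1]
finger_gap: 0.651
```

arm_command:
  deltas:
    - {"claw": -1,"tx": 0,"ty": 0,"tz": 0,"ax": 0,"ay": 0,"az": 0}
    - {"claw": -1,"tx": 0,"ty": 0,"tz": 0,"ax": 0,"ay": 0,"az": 0}
    - {"claw": -1,"tx": 0,"ty": 0,"tz": 0,"ax": 0,"ay": 0,"az": 0}
    - {"claw": -1,"tx": 0,"ty": 0,"tz": 0,"ax": 0,"ay": 0,"az": 0}
    - {"claw": -1,"tx": 0,"ty": 0,"tz": 0,"ax": 0,"ay": 0,"az": 0}
    - {"claw": -1,"tx": 0,"ty": 0,"tz": 0,"ax": 0,"ay": 0,"az": 0}
    - {"claw": -1,"tx": 0,"ty": 0,"tz": 0,"ax": 0,"ay": 0,"az": 0}

```text
t: 3.85
tool_pos: [313.6, 382.0, 319.1]
tcp_rot: [0.228, 0.724, 0.62, 0.197]
force: [-3.4, -1.9, 7.0]
finger_gap: 0.294
```

```bash
python3 - <<'E'
from mv import *
p,C,s=cur();print(p,'grasp',p+tcp_to_grasp*C[:,2],s['force'],s['torque'],s['finger_gap']*85)
w=grab_frame('wrist');save('g.png',w['frame'])
print(C.T@[0,0,1])
E
```

```text
[313.577 382.028 319.085] grasp [401.488 368.737 192.486] [-3.358 -1.913  6.989] [-0.189  0.603 -0.216] 24.96495286069037
[ 0.002  0.575 -0.818]
```

View pics/g.png

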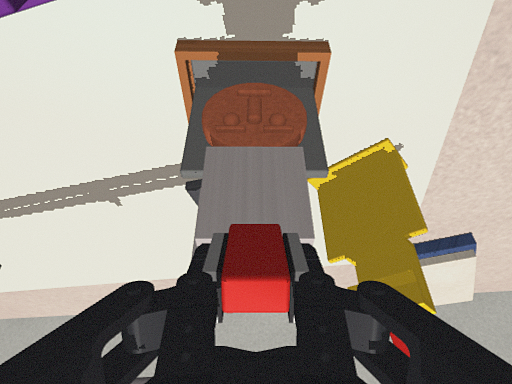

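arm_command:
  deltas:
    - {"claw": -1,"tx": 0,"ty": 0,"tz": 0,"ax": 0,"ay": 0,"az": 0}
    - {"claw": -1,"tx": 0,"ty": 0.57,"tz": -0.82,"ax": 0,"ay": 0,"az": 0}
    - {"claw": -1,"tx": 0,"ty": 1.15,"tz": -1.64,"ax": 0,"ay": 0,"az": 0}
    - {"claw": -1,"tx": 0,"ty": 1.72,"tz": -2.46,"ax": 0,"ay": 0,"az": 0}
    - {"claw": -1,"tx": 0,"ty": 2.87,"tz": -4.1,"ax": 0,"ay": 0,"az": 0}
    - {"claw": -1,"tx": 0,"ty": 4.6,"tz": -6.55,"ax": 0,"ay": 0,"az": 0}
    - {"claw": -1,"tx": 0,"ty": 6.9,"tz": -9.8,"ax": 0,"ay": 0,"az": 0}
    - {"claw": -1,"tx": 0,"ty": 9.2,"tz": -13.1,"ax": 0,"ay": 0,"az": 0}
    - {"claw": -1,"tx": 0,"ty": 10.9,"tz": -15.6,"ax": 0,"ay": 0,"az": 0}
    - {"claw": -1,"tx": 0,"ty": 11.5,"tz": -16.4,"ax": 0,"ay": 0,"az": 0}
    - {"claw": -1,"tx": 0,"ty": 11.5,"tz": -16.4,"ax": 0,"ay": 0,"az": 0}
    - {"claw": -1,"tx": 0,"ty": 11.5,"tz": -16.4,"ax": 0,"ay": 0,"az": 0}
  grip_force: 100

```text
t: 5.1
tool_pos: [313.4, 381.2, 516.6]
tcp_rot: [0.228, 0.724, 0.621, 0.195]
force: [0.0, -0.4, -4.6]
finger_gap: 0.288
```

```bash
cat >> mv.py <<'E'
from railfit import r as _r
RY=_r.x[2]; RO=np.array([_r.x[0],_r.x[1],210.])
E
python3 - <<'E'
from mv import *
p,C,s=cur();print(p,'grasp',p+tcp_to_grasp*C[:,2],s['force'],s['torque'],s['finger_gap']*85,s['joint_positions'])
w=grab_frame('wrist');save('hh.png',w['frame'])
print(RO,RY)
# grasp point in carrier frame: taken at grasp time
org=np.array([431.2,363.6,155]);g=np.array([401.49,368.74,192.49])-org
c,sn=np.cos(-.154),np.sin(-.154);print('grasp in carrier',c*g[0]+sn*g[1],-sn*g[0]+c*g[1],g[2])
R=toolR(RY,.611)
delta(rp(RO,RY,(-30-80,-135,36+120)),R)
E
```

```text
[313.414 381.175 516.574] grasp [400.919 367.475 389.739] [ 0.011 -0.398 -4.564] [ 0.195  1.306 -0.012] 24.47913863908969 [ 1.054 -0.045 -0.283  1.092 -0.565  1.137]
[596.943  62.202 210.   ] 0.12334183539273233
grasp in carrier -30.146829469555946 0.5218936036315762 37.49000000000001
t[cm] [-45.589  12.929  11.999] a [-0.002  0.161 -0.225] | tcp target [416.312 -96.225 492.711] now [313.365 381.068 516.033]
```

View pics/hh.png

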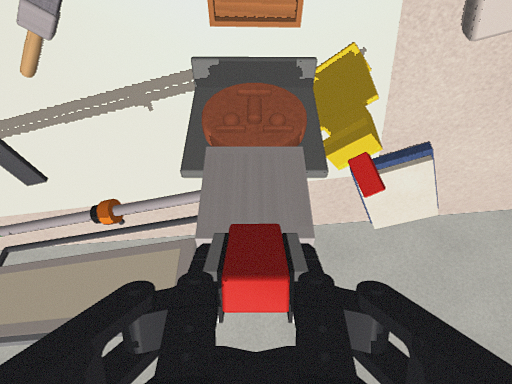

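arm_command:
  deltas:
    - {"claw": -1,"tx": -2.3,"ty": 0.65,"tz": 0.6,"ax": 0,"ay": 0.008,"az": -0.011}
    - {"claw": -1,"tx": -6.4,"ty": 1.8,"tz": 1.7,"ax": 0,"ay": 0.022,"az": -0.031}
    - {"claw": -1,"tx": -10.9,"ty": 3.1,"tz": 2.9,"ax": 0,"ay": 0.038,"az": -0.054}
    - {"claw": -1,"tx": -15.5,"ty": 4.4,"tz": 4.1,"ax": -0.001,"ay": 0.055,"az": -0.076}
    - {"claw": -1,"tx": -20.1,"ty": 5.7,"tz": 5.3,"ax": -0.001,"ay": 0.071,"az": -0.099}
    - {"claw": -1,"tx": -24.6,"ty": 7.0,"tz": 6.5,"ax": -0.001,"ay": 0.087,"az": -0.121}
    - {"claw": -1,"tx": -29.2,"ty": 8.3,"tz": 7.7,"ax": -0.001,"ay": 0.103,"az": -0.144}
    - {"claw": -1,"tx": -33.7,"ty": 9.5,"tz": 8.9,"ax": -0.001,"ay": 0.119,"az": -0.166}
    - {"claw": -1,"tx": -38.3,"ty": 10.8,"tz": 10.1,"ax": -0.002,"ay": 0.135,"az": -0.189}
    - {"claw": -1,"tx": -42.0,"ty": 11.9,"tz": 11.1,"ax": -0.002,"ay": 0.148,"az": -0.207}
    - {"claw": -1,"tx": -44.6,"ty": 12.6,"tz": 11.7,"ax": -0.002,"ay": 0.157,"az": -0.22}
    - {"claw": -1,"tx": -45.6,"ty": 12.9,"tz": 12.0,"ax": -0.002,"ay": 0.161,"az": -0.225}

```text
t: 6.35
tool_pos: [415.6, -98.8, 490.7]
tcp_rot: [0.198, 0.634, 0.713, 0.225]
force: [0.3, 0.6, -4.5]
finger_gap: 0.291
```

```bash
python3 - <<'E'
from mv import *
import pickle
p,C,s=cur();print(p,s['force'],s['torque'],s['finger_gap']*85,s['t'],s['joint_positions'],Ro.from_matrix(C.T@toolR(RY,.611)).as_rotvec())
ps={n:grab_frame(n) for n in('wrist','scene','top')};pickle.dump(ps,open('p2.pkl','wb'))
w=ps['wrist']
A=w['frame'].copy()
for X in((0,-210,0),(0,-85,0),(8,-70,27),(0,90,0)):
    uv=proj(w,rp(RO,RY,X))[0];print(X,uv)
    try: cv2.circle(A,tuple(int(round(a)) for a in uv),2,(0,255,0),-1)
    except Exception: pass
save('i.png',A,1.5)
E
```

```text
[415.606 -98.821 490.656] [ 0.293  0.621 -4.495] [-0.162  1.266 -0.   ] 24.758307999532036 6.35 [-0.324 -0.335 -0.603  0.742  0.249 -0.369] [-0.003  0.001 -0.007]
(0, -210, 0) [180.267 172.805]
(0, -85, 0) [308.106 172.054]
(8, -70, 27) [325.9   199.015]
(0, 90, 0) [487.565 171.   ]
```

View pics/i.png

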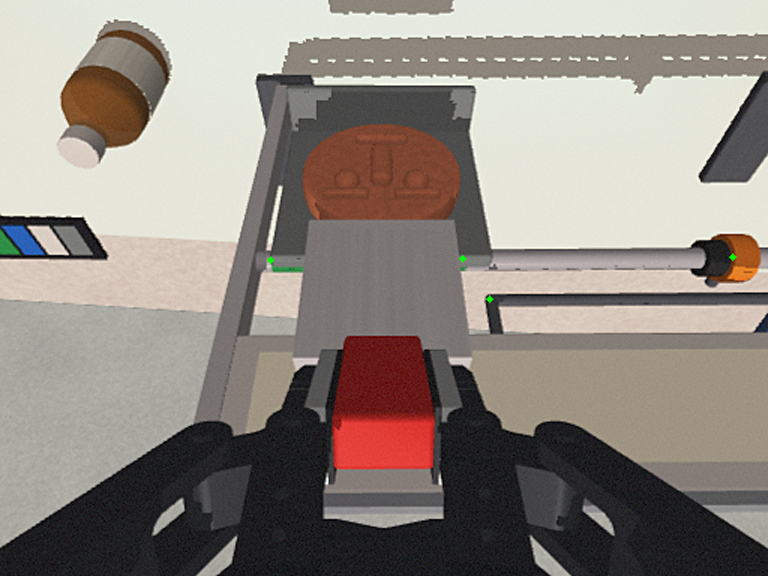

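```bash
python3 - <<'E'
from mv import *
R=toolR(RY,.611)
for x,z in((-80,30),(-25,30),(0,30)): delta(rp(RO,RY,(-30.1+x,-134.5,37.5+z)),R)
E
```

```text
t[cm] [ 0.038 -4.922  7.16 ] a [-0.002 -0.002 -0.005] | tcp target [416.152 -95.741 404.211] now [415.68  -96.569 491.093]
t[cm] [ 0.056 -0.411 10.305] a [-0.002 -0.002 -0.005] | tcp target [470.734 -88.974 404.211] now [415.68  -96.569 491.093]
t[cm] [ 0.064  1.64  11.735] a [-0.002 -0.002 -0.005] | tcp target [495.544 -85.898 404.211] now [415.68  -96.569 491.093]
```

arm_command:
  deltas:
    - {"claw": -1,"tx": 0.02,"ty": -0.8,"tz": 1.2,"ax": -0.001,"ay": -0.001,"az": -0.003}
    - {"claw": -1,"tx": 0.03,"ty": -2.2,"tz": 3.2,"ax": -0.002,"ay": -0.002,"az": -0.005}
    - {"claw": -1,"tx": 0.04,"ty": -3.6,"tz": 5.2,"ax": -0.002,"ay": -0.002,"az": -0.005}
    - {"claw": -1,"tx": 0.04,"ty": -4.6,"tz": 6.7,"ax": -0.002,"ay": -0.002,"az": -0.005}
    - {"claw": -1,"tx": 0.04,"ty": -4.92,"tz": 7.16,"ax": -0.002,"ay": -0.002,"az": -0.005}
    - {"claw": -1,"tx": 0.04,"ty": -3.9,"tz": 7.9,"ax": -0.002,"ay": -0.002,"az": -0.005}
    - {"claw": -1,"tx": 0.05,"ty": -2.2,"tz": 9.05,"ax": -0.002,"ay": -0.002,"az": -0.005}
    - {"claw": -1,"tx": 0.05,"ty": -1.0,"tz": 9.9,"ax": -0.002,"ay": -0.002,"az": -0.005}
    - {"claw": -1,"tx": 0.06,"ty": -0.41,"tz": 10.3,"ax": -0.002,"ay": -0.002,"az": -0.005}
    - {"claw": -1,"tx": 0.06,"ty": -0.41,"tz": 10.3,"ax": -0.002,"ay": -0.002,"az": -0.005}
    - {"claw": -1,"tx": 0.06,"ty": -0.41,"tz": 10.3,"ax": -0.002,"ay": -0.002,"az": -0.005}

```text
t: 7.6
tool_pos: [471.7, -87.9, 406.9]
tcp_rot: [0.2, 0.63, 0.715, 0.227]
force: [1.5, -0.5, -4.9]
finger_gap: 0.289
```

```bash
python3 - <<'E'
from mv import *
import pickle
R=toolR(RY,.611);p,C,s=cur();print(s['force'],s['torque'],s['t'])
gr=p+tcp_to_grasp*C[:,2]-RO;c,sn=np.cos(RY),np.sin(RY);print('carrier in rail',np.array([c*gr[0]+sn*gr[1],-sn*gr[0]+c*gr[1],gr[2]])-[-30.1,.5,37.5])
for x in(-8,0,4): delta(rp(RO,RY,(-30.1+x,-134.5,37.5+30)),R)
a=grab_frame('scene');b=grab_frame('wrist')
A=cv2.resize(a['frame'][160:235,160:260],(800,600),interpolation=cv2.INTER_CUBIC)
save('k.png',A)
E
```

```text
[ 1.465 -0.497 -4.862] [-0.161  1.227 -0.004] 7.6
carrier in rail [ -23.473 -133.931   33.081]
t[cm] [-0.098  1.145  1.144] a [ 0.004 -0.001  0.003] | tcp target [487.605 -86.883 404.211] now [471.651 -87.916 406.95 ]
t[cm] [-0.101  1.799  1.606] a [ 0.004 -0.001  0.003] | tcp target [495.544 -85.898 404.211] now [471.651 -87.916 406.95 ]
t[cm] [-0.102  2.126  1.836] a [ 0.004 -0.001  0.003] | tcp target [499.513 -85.406 404.211] now [471.651 -87.916 406.95 ]
```

View pics/k.png

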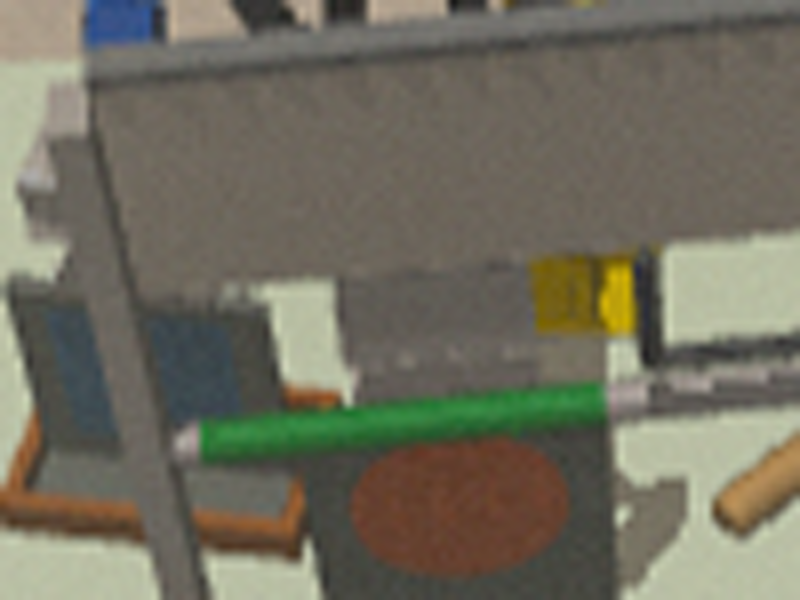

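arm_command:
  deltas:
    - {"claw": -1,"tx": -0.05,"ty": 0.5,"tz": 0.6,"ax": 0.002,"ay": 0,"az": 0.002}
    - {"claw": -1,"tx": -0.1,"ty": 0.9,"tz": 0.97,"ax": 0.004,"ay": 0,"az": 0.003}
    - {"claw": -1,"tx": -0.1,"ty": 1.2,"tz": 1.18,"ax": 0.004,"ay": 0,"az": 0.003}
    - {"claw": -1,"tx": -0.1,"ty": 1.4,"tz": 1.32,"ax": 0.004,"ay": 0,"az": 0.003}
    - {"claw": -1,"tx": -0.1,"ty": 1.47,"tz": 1.37,"ax": 0.004,"ay": 0,"az": 0.003}
    - {"claw": -1,"tx": -0.1,"ty": 1.47,"tz": 1.37,"ax": 0.004,"ay": 0,"az": 0.003}
    - {"claw": -1,"tx": -0.1,"ty": 1.47,"tz": 1.37,"ax": 0.004,"ay": 0,"az": 0.003}

```text
t: 8.4
tool_pos: [491.6, -86.5, 404.4]
tcp_rot: [0.199, 0.631, 0.715, 0.226]
force: [-0.3, -0.1, -5.1]
finger_gap: 0.288
```

```bash
cat > st.py <<'E'
from mv import *
p,C,s=cur();print('F',s['force'],'M',s['torque'],'t',s['t'],'gap',s['finger_gap']*85)
gr=p+tcp_to_grasp*C[:,2]-RO;c,sn=np.cos(RY),np.sin(RY)
print('Frail',c*s['force'][0]+sn*s['force'][1],-sn*s['force'][0]+c*s['force'][1])
print('carrier in rail',np.array([c*gr[0]+sn*gr[1],-sn*gr[0]+c*gr[1],gr[2]])-[-30.1,.5,37.5],'roterr',Ro.from_matrix(C.T@toolR(RY,.611)).as_rotvec())
print('rail axes in tool (rows x,y,z):',(C.T@np.stack([[c,sn,0],[-sn,c,0],[0,0,1]],1)).T)
E
python3 st.py
```

```text
F [-0.302 -0.094 -5.084] M [-0.119  1.207  0.006] t 8.4 gap 24.518964795196762
Frail -0.3113423777823611 -0.0556957701406131
carrier in rail [  -3.923 -135.071   30.243] roterr [ 0.001 -0.001 -0.   ]
rail axes in tool (rows x,y,z): [[-0.     0.819  0.574]
 [ 1.    -0.     0.001]
 [ 0.     0.574 -0.819]]
```

arm_command:
  deltas:
    - {"claw": -1,"tx": 0,"ty": 0.16,"tz": 0.115,"ax": 0,"ay": 0,"az": 0}
    - {"claw": -1,"tx": 0,"ty": 0.33,"tz": 0.23,"ax": 0,"ay": 0,"az": 0}
    - {"claw": -1,"tx": 0,"ty": 0.41,"tz": 0.29,"ax": 0,"ay": 0,"az": 0}
    - {"claw": -1,"tx": 0,"ty": 0.41,"tz": 0.29,"ax": 0,"ay": 0,"az": 0}
    - {"claw": -1,"tx": 0,"ty": 0.41,"tz": 0.29,"ax": 0,"ay": 0,"az": 0}

```text
t: 8.9
tool_pos: [496.7, -85.9, 404.4]
tcp_rot: [0.199, 0.631, 0.715, 0.226]
force: [-0.5, 0.5, -4.3]
finger_gap: 0.294
```

```bash
python3 st.py
```

```text
F [-0.45   0.486 -4.316] M [-0.173  1.179 -0.009] t 8.9 gap 24.982145238073226
Frail -0.3869236259748592 0.5381658033814037
carrier in rail [   1.217 -135.068   30.265] roterr [ 0.001 -0.001 -0.   ]
rail axes in tool (rows x,y,z): [[-0.     0.819  0.574]
 [ 1.    -0.     0.001]
 [ 0.001  0.574 -0.819]]
```

arm_command:
  deltas:
    - {"claw": -1,"tx": 0,"ty": 0.08,"tz": 0.06,"ax": 0,"ay": 0,"az": 0}
    - {"claw": -1,"tx": 0,"ty": 0.16,"tz": 0.115,"ax": 0,"ay": 0,"az": 0}
    - {"claw": -1,"tx": 0,"ty": 0.16,"tz": 0.115,"ax": 0,"ay": 0,"az": 0}
    - {"claw": -1,"tx": 0,"ty": 0.16,"tz": 0.115,"ax": 0,"ay": 0,"az": 0}

```text
t: 9.3
tool_pos: [498.7, -85.7, 404.4]
tcp_rot: [0.199, 0.631, 0.715, 0.226]
force: [-0.6, -0.1, -4.3]
finger_gap: 0.289
```

```bash
python3 st.py
```

```text
F [-0.631 -0.065 -4.338] M [-0.182  1.26   0.009] t 9.3 gap 24.57598225957896
Frail -0.6346639190000656 0.012850093129680024
carrier in rail [   3.215 -135.109   30.271] roterr [ 0.001 -0.001 -0.   ]
rail axes in tool (rows x,y,z): [[-0.     0.819  0.574]
 [ 1.    -0.     0.001]
 [ 0.     0.574 -0.819]]
```

arm_command:
  deltas:
    - {"claw": -1,"tx": 0,"ty": 0.08,"tz": 0.06,"ax": 0,"ay": 0,"az": 0}
    - {"claw": -1,"tx": 0,"ty": 0.16,"tz": 0.115,"ax": 0,"ay": 0,"az": 0}
    - {"claw": -1,"tx": 0,"ty": 0.16,"tz": 0.115,"ax": 0,"ay": 0,"az": 0}
    - {"claw": -1,"tx": 0,"ty": 0.16,"tz": 0.115,"ax": 0,"ay": 0,"az": 0}

```text
t: 9.7
tool_pos: [500.0, -85.5, 403.7]
tcp_rot: [0.199, 0.632, 0.715, 0.225]
force: [-5.4, -1.5, -3.5]
finger_gap: 0.293
```

```bash
python3 st.py
```

```text
F [-5.36  -1.452 -3.509] M [-0.303  2.201  0.028] t 9.7 gap 24.918502308268412
Frail -5.498041672075514 -0.7819500993922851
carrier in rail [   4.352 -135.06    29.403] roterr [-0.001 -0.    -0.001]
rail axes in tool (rows x,y,z): [[ 0.     0.82   0.573]
 [ 1.    -0.001  0.   ]
 [ 0.001  0.573 -0.82 ]]
```

arm_command:
  deltas:
    - {"claw": -1,"tx": 0,"ty": -0.17,"tz": -0.12,"ax": 0,"ay": 0,"az": 0}
    - {"claw": -1,"tx": 0,"ty": -0.34,"tz": -0.24,"ax": 0,"ay": 0,"az": 0}
    - {"claw": -1,"tx": 0,"ty": -0.34,"tz": -0.24,"ax": 0,"ay": 0,"az": 0}
    - {"claw": -1,"tx": 0,"ty": -0.34,"tz": -0.24,"ax": 0,"ay": 0,"az": 0}
    - {"claw": -1,"tx": 0,"ty": -0.63,"tz": 0.17,"ax": 0,"ay": 0,"az": 0}
    - {"claw": -1,"tx": 0,"ty": -0.92,"tz": 0.58,"ax": 0,"ay": 0,"az": 0}
    - {"claw": -1,"tx": 0,"ty": -1.2,"tz": 0.99,"ax": 0,"ay": 0,"az": 0}
    - {"claw": -1,"tx": 0,"ty": -1.49,"tz": 1.4,"ax": 0,"ay": 0,"az": 0}
    - {"claw": -1,"tx": 0,"ty": -1.72,"tz": 1.73,"ax": 0,"ay": 0,"az": 0}
    - {"claw": -1,"tx": 0,"ty": -1.78,"tz": 1.81,"ax": 0,"ay": 0,"az": 0}
    - {"claw": -1,"tx": 0,"ty": -1.78,"tz": 1.81,"ax": 0,"ay": 0,"az": 0}
    - {"claw": -1,"tx": 0,"ty": -1.78,"tz": 1.81,"ax": 0,"ay": 0,"az": 0}

```text
t: 10.9
tool_pos: [496.6, -86.0, 379.6]
tcp_rot: [0.199, 0.631, 0.715, 0.226]
force: [-0.1, -1.1, -4.7]
finger_gap: 0.288
```

```bash
python3 st.py
```

```text
F [-0.099 -1.144 -4.692] M [-0.166  1.17  -0.077] t 10.9 gap 24.489719504878533
Frail -0.23932122376330495 -1.1233889848171161
carrier in rail [   1.213 -135.175    5.525] roterr [ 0.001 -0.    -0.   ]
rail axes in tool (rows x,y,z): [[-0.     0.818  0.575]
 [ 1.    -0.     0.   ]
 [ 0.     0.575 -0.818]]
```

arm_command:
  deltas:
    - {"claw": -1,"tx": 0,"ty": -0.11,"tz": 0.16,"ax": 0,"ay": 0,"az": 0}
    - {"claw": -1,"tx": 0,"ty": -0.23,"tz": 0.33,"ax": 0,"ay": 0,"az": 0}
    - {"claw": -1,"tx": 0,"ty": -0.29,"tz": 0.41,"ax": 0,"ay": 0,"az": 0}
    - {"claw": -1,"tx": 0,"ty": -0.29,"tz": 0.41,"ax": 0,"ay": 0,"az": 0}
    - {"claw": -1,"tx": 0,"ty": -0.29,"tz": 0.41,"ax": 0,"ay": 0,"az": 0}

```text
t: 11.4
tool_pos: [496.4, -86.0, 374.3]
tcp_rot: [0.199, 0.631, 0.715, 0.226]
force: [0.4, -0.6, -4.3]
finger_gap: 0.293
```

```bash
python3 st.py
```

```text
F [ 0.362 -0.635 -4.308] M [-0.151  1.236  0.004] t 11.4 gap 24.939547422440338
Frail 0.2807301930984181 -0.674335799922659
carrier in rail [   0.941 -135.084    0.133] roterr [ 0.001 -0.001 -0.   ]
rail axes in tool (rows x,y,z): [[-0.     0.819  0.574]
 [ 1.    -0.     0.001]
 [ 0.     0.574 -0.819]]
```

arm_command:
  deltas:
    - {"claw": -1,"tx": 0,"ty": -0.06,"tz": 0.08,"ax": 0,"ay": 0,"az": 0}
    - {"claw": -1,"tx": 0,"ty": -0.09,"tz": 0.12,"ax": 0,"ay": 0,"az": 0}
    - {"claw": -1,"tx": 0,"ty": -0.09,"tz": 0.12,"ax": 0,"ay": 0,"az": 0}
    - {"claw": -1,"tx": 0,"ty": -0.09,"tz": 0.12,"ax": 0,"ay": 0,"az": 0}

```text
t: 11.8
tool_pos: [496.8, -86.0, 373.8]
tcp_rot: [0.2, 0.631, 0.714, 0.226]
force: [-3.4, 0.5, 3.5]
finger_gap: 0.289
```

```bash
python3 st.py
```

```text
F [-3.378  0.525  3.479] M [0.19  0.771 0.138] t 11.8 gap 24.532198317952066
Frail -3.287551080391952 0.9369301435773778
carrier in rail [   1.612 -135.195   -0.206] roterr [ 0.003 -0.     0.   ]
rail axes in tool (rows x,y,z): [[-0.     0.817  0.576]
 [ 1.     0.     0.   ]
 [ 0.     0.576 -0.817]]
```

arm_command:
  deltas:
    - {"claw": -0.2,"tx": 0,"ty": 0,"tz": 0,"ax": 0,"ay": 0,"az": 0}
    - {"claw": 0.1,"tx": 0,"ty": 0,"tz": 0,"ax": 0,"ay": 0,"az": 0}
    - {"claw": 0.1,"tx": 0,"ty": 0,"tz": 0,"ax": 0,"ay": 0,"az": 0}
    - {"claw": 0.1,"tx": 0,"ty": 0,"tz": 0,"ax": 0,"ay": 0,"az": 0}
    - {"claw": 0.1,"tx": 0,"ty": 0,"tz": 0,"ax": 0,"ay": 0,"az": 0}
    - {"claw": 0.1,"tx": 0,"ty": 0,"tz": 0,"ax": 0,"ay": 0,"az": 0}
    - {"claw": 0.1,"tx": 0,"ty": 0,"tz": 0,"ax": 0,"ay": 0,"az": 0}
    - {"claw": 0.1,"tx": 0,"ty": 0,"tz": 0,"ax": 0,"ay": 0,"az": 0}
    - {"claw": 0.1,"tx": 0,"ty": 0,"tz": 0,"ax": 0,"ay": 0,"az": 0}
    - {"claw": 0.1,"tx": 0,"ty": 0,"tz": 0,"ax": 0,"ay": 0,"az": 0}

```text
t: 12.8
tool_pos: [496.4, -86.0, 372.9]
tcp_rot: [0.199, 0.631, 0.715, 0.226]
force: [-0.6, 0.3, 0.3]
finger_gap: 0.547
```

```bash
python3 st.py; python3 - <<'E'
from h import *
w=grab_frame('wrist');s=grab_frame('scene')
W=cv2.resize(w['frame'],(400,300));A=cv2.resize(s['frame'][170:245,180:280],(400,300),interpolation=cv2.INTER_CUBIC)
save('l.png',np.hstack([W,A]))
E
```

```text
F [-0.642  0.335  0.261] M [-0.105  0.664  0.017] t 12.8 gap 46.45714452228185
Frail -0.5962944735010219 0.4112463457945375
carrier in rail [   0.955 -135.098   -1.268] roterr [ 0.001 -0.    -0.   ]
rail axes in tool (rows x,y,z): [[-0.     0.819  0.574]
 [ 1.    -0.     0.   ]
 [ 0.     0.574 -0.819]]
```

View pics/l.png

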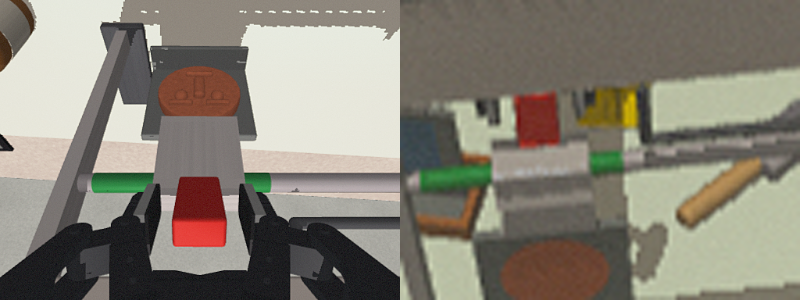

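arm_command:
  deltas:
    - {"claw": 0.1,"tx": 0,"ty": 0,"tz": 0,"ax": 0,"ay": 0,"az": 0}
    - {"claw": 0.1,"tx": 0,"ty": 0,"tz": 0,"ax": 0,"ay": 0,"az": 0}
    - {"claw": 0.1,"tx": 0,"ty": 0,"tz": 0,"ax": 0,"ay": 0,"az": 0}
    - {"claw": 0.1,"tx": 0,"ty": 0,"tz": 0,"ax": 0,"ay": 0,"az": 0}
    - {"claw": 0.1,"tx": 0,"ty": 0,"tz": 0,"ax": 0,"ay": 0,"az": 0}
    - {"claw": 0.1,"tx": 0,"ty": 0,"tz": 0,"ax": 0,"ay": 0,"az": 0}
    - {"claw": 0.1,"tx": 0,"ty": 0,"tz": 0,"ax": 0,"ay": 0,"az": 0}
    - {"claw": 0.1,"tx": 0,"ty": 0,"tz": 0,"ax": 0,"ay": 0,"az": 0}
    - {"claw": 0.1,"tx": 0,"ty": 0,"tz": 0,"ax": 0,"ay": 0,"az": 0}
    - {"claw": 0.1,"tx": 0,"ty": 0,"tz": 0,"ax": 0,"ay": 0,"az": 0}
  grip_force: 20

```text
t: 13.9
tool_pos: [496.4, -86.0, 372.9]
tcp_rot: [0.199, 0.631, 0.715, 0.226]
force: [-0.4, 0.6, -0.9]
finger_gap: 0.549
```

```bash
python3 - <<'E'
# hung pose: fit carrier from the wrist picture by the red grip centroid shift over 0.2 s (still?)
from h import *
o=[]
for k in range(3):
    w=grab_frame('wrist');f=w['frame'].astype(int);m=(f[:,:,0]>110)&(f[:,:,1]<60)&(f[:,:,2]<60);m[:200]=False
    y,x=np.nonzero(m);o.append((x.mean(),y.mean(),len(x)));print(np.round(o[-1],2))
E
```

```text
[ 259.76  289.8  1121.  ]
[ 260.19  290.04 1126.  ]
[ 259.7   290.02 1133.  ]
```

arm_command:
  deltas:
    - {"claw": -0.2,"tx": 0,"ty": 0,"tz": 0,"ax": 0,"ay": 0,"az": 0}
    - {"claw": -1,"tx": 0,"ty": 0,"tz": 0,"ax": 0,"ay": 0,"az": 0}
    - {"claw": -1,"tx": 0,"ty": 0,"tz": 0,"ax": 0,"ay": 0,"az": 0}
    - {"claw": -1,"tx": 0,"ty": 0,"tz": 0,"ax": 0,"ay": 0,"az": 0}
    - {"claw": -1,"tx": 0,"ty": 0,"tz": 0,"ax": 0,"ay": 0,"az": 0}
    - {"claw": -1,"tx": 0,"ty": 0,"tz": 0,"ax": 0,"ay": 0,"az": 0}

```text
t: 14.65
tool_pos: [496.4, -86.1, 372.9]
tcp_rot: [0.199, 0.631, 0.715, 0.226]
force: [0.3, -1.5, 1.6]
finger_gap: 0.3
```

```bash
python3 st.py
```

```text
F [ 0.286 -1.499  1.589] M [-0.298  0.578 -0.171] t 14.65 gap 25.473060969562066
Frail 0.09929550867940018 -1.5223500954629037
carrier in rail [   0.998 -135.243   -1.183] roterr [ 0.001 -0.    -0.   ]
rail axes in tool (rows x,y,z): [[-0.     0.818  0.575]
 [ 1.    -0.     0.   ]
 [ 0.     0.575 -0.818]]
```

arm_command:
  deltas:
    - {"claw": -1,"tx": 0.5,"ty": 0,"tz": 0,"ax": 0,"ay": 0,"az": 0}
    - {"claw": -1,"tx": 1.2,"ty": 0,"tz": 0,"ax": 0,"ay": 0,"az": 0}
    - {"claw": -1,"tx": 2.0,"ty": 0,"tz": 0,"ax": 0,"ay": 0,"az": 0}
    - {"claw": -1,"tx": 2.8,"ty": 0,"tz": 0,"ax": 0,"ay": 0,"az": 0}
    - {"claw": -1,"tx": 3.6,"ty": 0,"tz": 0,"ax": 0,"ay": 0,"az": 0}
    - {"claw": -1,"tx": 4.4,"ty": 0,"tz": 0,"ax": 0,"ay": 0,"az": 0}
    - {"claw": -1,"tx": 5.2,"ty": 0,"tz": 0,"ax": 0,"ay": 0,"az": 0}
    - {"claw": -1,"tx": 6.0,"ty": 0,"tz": 0,"ax": 0,"ay": 0,"az": 0}
    - {"claw": -1,"tx": 6.8,"ty": 0,"tz": 0,"ax": 0,"ay": 0,"az": 0}
    - {"claw": -1,"tx": 7.5,"ty": 0,"tz": 0,"ax": 0,"ay": 0,"az": 0}
    - {"claw": -1,"tx": 8.0,"ty": 0,"tz": 0,"ax": 0,"ay": 0,"az": 0}
    - {"claw": -1,"tx": 8.0,"ty": 0,"tz": 0,"ax": 0,"ay": 0,"az": 0}

```text
t: 15.85
tool_pos: [486.4, -5.7, 372.9]
tcp_rot: [0.199, 0.631, 0.715, 0.226]
force: [-0.8, -0.2, 1.0]
finger_gap: 0.302
```

```bash
python3 st.py
```

```text
F [-0.781 -0.212  0.989] M [-0.135  0.511 -0.07 ] t 15.85 gap 25.629777561433457
Frail -0.8012940507988903 -0.11447049607788606
carrier in rail [  0.88  -53.874  -1.268] roterr [ 0.001 -0.002  0.001]
rail axes in tool (rows x,y,z): [[-0.002  0.819  0.574]
 [ 1.     0.001  0.002]
 [ 0.002  0.574 -0.819]]
```

Sliding smoothly, with no drag. I'll go on to about y = +22.

arm_command:
  deltas:
    - {"claw": -1,"tx": 0.5,"ty": 0,"tz": 0,"ax": 0,"ay": 0,"az": 0}
    - {"claw": -1,"tx": 1.2,"ty": 0,"tz": 0,"ax": 0,"ay": 0,"az": 0}
    - {"claw": -1,"tx": 2.0,"ty": 0,"tz": 0,"ax": 0,"ay": 0,"az": 0}
    - {"claw": -1,"tx": 2.8,"ty": 0,"tz": 0,"ax": 0,"ay": 0,"az": 0}
    - {"claw": -1,"tx": 3.6,"ty": 0,"tz": 0,"ax": 0,"ay": 0,"az": 0}
    - {"claw": -1,"tx": 4.4,"ty": 0,"tz": 0,"ax": 0,"ay": 0,"az": 0}
    - {"claw": -1,"tx": 5.2,"ty": 0,"tz": 0,"ax": 0,"ay": 0,"az": 0}
    - {"claw": -1,"tx": 6.0,"ty": 0,"tz": 0,"ax": 0,"ay": 0,"az": 0}
    - {"claw": -1,"tx": 6.8,"ty": 0,"tz": 0,"ax": 0,"ay": 0,"az": 0}
    - {"claw": -1,"tx": 7.3,"ty": 0,"tz": 0,"ax": 0,"ay": 0,"az": 0}
    - {"claw": -1,"tx": 7.6,"ty": 0,"tz": 0,"ax": 0,"ay": 0,"az": 0}
    - {"claw": -1,"tx": 7.6,"ty": 0,"tz": 0,"ax": 0,"ay": 0,"az": 0}

```text
t: 17.05
tool_pos: [477.1, 69.5, 372.9]
tcp_rot: [0.199, 0.631, 0.715, 0.226]
force: [0.3, -0.6, 1.1]
finger_gap: 0.303
```

```bash
python3 st.py; python3 - <<'E'
from mv import *
w=grab_frame('wrist');f=w['frame'].astype(int)
m=(f[:,:,0]>150)&(f[:,:,1]>60)&(f[:,:,1]<150)&(f[:,:,2]<80);m[:,:300]=False
y,x=np.nonzero(m);print('orange px',x.mean(),y.mean(),x.min(),x.max(),len(x))
for yy in(82,90,98): print(yy,proj(w,rp(RO,RY,(0,yy,0)))[0])
save('m.png',w['frame'],1.5)
E
```

```text
F [ 0.278 -0.564  1.09 ] M [-0.31   0.351 -0.143] t 17.05 gap 25.763357163582715
Frail 0.20642258053010443 -0.5940148643487807
carrier in rail [ 0.866 21.75  -1.26 ] roterr [ 0.001 -0.002  0.001]
rail axes in tool (rows x,y,z): [[-0.002  0.819  0.574]
 [ 1.     0.001  0.002]
 [ 0.001  0.574 -0.819]]
orange px 382.100074682599 237.94548170276326 364 398 1339
82 [359.526 232.372]
90 [373.782 232.373]
98 [388.035 232.373]
```

arm_command:
  deltas:
    - {"claw": -1,"tx": 0.3,"ty": 0,"tz": 0,"ax": 0,"ay": 0,"az": 0}
    - {"claw": -1,"tx": 0.6,"ty": 0,"tz": 0,"ax": 0,"ay": 0,"az": 0}
    - {"claw": -1,"tx": 0.9,"ty": 0,"tz": 0,"ax": 0,"ay": 0,"az": 0}
    - {"claw": -1,"tx": 1.2,"ty": 0,"tz": 0,"ax": 0,"ay": 0,"az": 0}
    - {"claw": -1,"tx": 1.4,"ty": 0,"tz": 0,"ax": 0,"ay": 0,"az": 0}
    - {"claw": -1,"tx": 1.4,"ty": 0,"tz": 0,"ax": 0,"ay": 0,"az": 0}
    - {"claw": -1,"tx": 1.4,"ty": 0,"tz": 0,"ax": 0,"ay": 0,"az": 0}

```text
t: 17.8
tool_pos: [475.4, 83.0, 372.9]
tcp_rot: [0.199, 0.631, 0.715, 0.226]
force: [0.0, -2.1, 0.6]
finger_gap: 0.304
```

arm_command:
  deltas:
    - {"claw": -1,"tx": 0.1,"ty": 0,"tz": 0,"ax": 0,"ay": 0,"az": 0}
    - {"claw": -1,"tx": 0.2,"ty": 0,"tz": 0,"ax": 0,"ay": 0,"az": 0}
    - {"claw": -1,"tx": 0.2,"ty": 0,"tz": 0,"ax": 0,"ay": 0,"az": 0}
    - {"claw": -1,"tx": 0.2,"ty": 0,"tz": 0,"ax": 0,"ay": 0,"az": 0}

```text
t: 18.2
tool_pos: [475.2, 84.7, 372.9]
tcp_rot: [0.199, 0.631, 0.715, 0.226]
force: [0.3, -3.5, 0.8]
finger_gap: 0.3
```

```bash
python3 st.py
```

```text
F [ 0.307 -3.49   0.752] M [-0.774  0.34  -0.557] t 18.2 gap 25.50423713823999
Frail -0.12506011085929886 -3.5014898932049427
carrier in rail [ 0.885 36.85  -1.228] roterr [ 0.001 -0.    -0.   ]
rail axes in tool (rows x,y,z): [[-0.     0.819  0.574]
 [ 1.    -0.     0.   ]
 [ 0.     0.574 -0.819]]
```

arm_command:
  deltas:
    - {"claw": -1,"tx": 0.05,"ty": 0,"tz": 0,"ax": 0,"ay": 0,"az": 0}
    - {"claw": -1,"tx": 0.1,"ty": 0,"tz": 0,"ax": 0,"ay": 0,"az": 0}
    - {"claw": -1,"tx": 0.1,"ty": 0,"tz": 0,"ax": 0,"ay": 0,"az": 0}
    - {"claw": -1,"tx": 0.1,"ty": 0,"tz": 0,"ax": 0,"ay": 0,"az": 0}

```text
t: 18.6
tool_pos: [475.0, 85.6, 372.9]
tcp_rot: [0.199, 0.631, 0.715, 0.226]
force: [0.9, -4.4, 1.3]
finger_gap: 0.306
```

```bash
python3 st.py; python3 - <<'E'
from mv import *
w=grab_frame('wrist');save('n.png',w['frame'][90:330,130:450],2.4)
E
```

```text
F [ 0.868 -4.376  1.343] M [-1.03   0.25  -0.661] t 18.6 gap 25.967979922479103
Frail 0.3233416508660225 -4.4492530565383746
carrier in rail [ 0.856 37.681 -1.249] roterr [ 0.001  0.    -0.   ]
rail axes in tool (rows x,y,z): [[ 0.     0.819  0.574]
 [ 1.    -0.    -0.   ]
 [ 0.     0.574 -0.819]]
```

View pics/n.png

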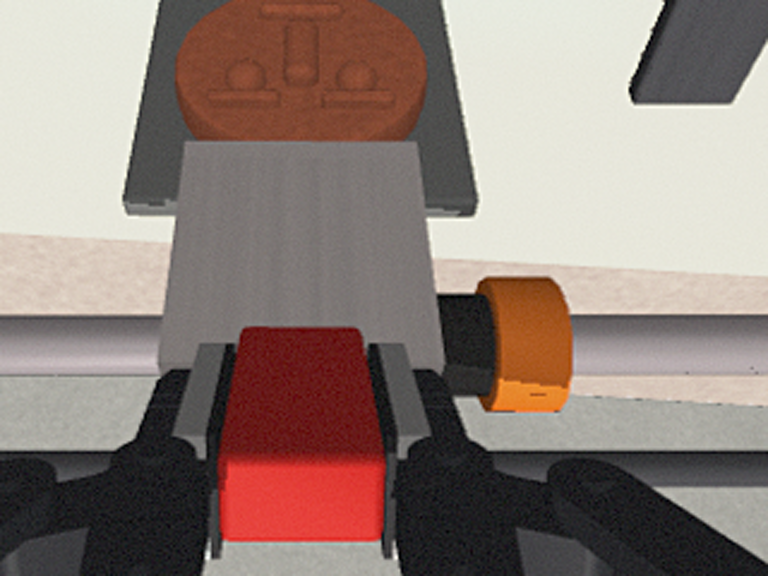

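arm_command:
  deltas:
    - {"claw": -1,"tx": -0.1,"ty": 0,"tz": 0,"ax": 0,"ay": 0,"az": 0}
    - {"claw": -1,"tx": -0.2,"ty": 0,"tz": 0,"ax": 0,"ay": 0,"az": 0}
    - {"claw": -1,"tx": -0.2,"ty": 0,"tz": 0,"ax": 0,"ay": 0,"az": 0}
    - {"claw": -1,"tx": -0.2,"ty": 0,"tz": 0,"ax": 0,"ay": 0,"az": 0}

```text
t: 19.05
tool_pos: [475.2, 84.5, 372.9]
tcp_rot: [0.198, 0.631, 0.715, 0.227]
force: [-1.2, 3.0, 0.8]
finger_gap: 0.304
```

```bash
python3 st.py
```

```text
F [-1.179  2.998  0.758] M [0.537 0.548 0.534] t 19.05 gap 25.865606276820206
Frail -0.8008926971739493 3.120539792262847
carrier in rail [ 0.844 37.155 -1.229] roterr [ 0.001 -0.004  0.001]
rail axes in tool (rows x,y,z): [[-0.003  0.819  0.574]
 [ 1.     0.001  0.004]
 [ 0.003  0.574 -0.819]]
```

arm_command:
  deltas:
    - {"claw": -1,"tx": 0.1,"ty": 0,"tz": 0,"ax": 0,"ay": 0,"az": 0}
    - {"claw": -1,"tx": 0.2,"ty": 0,"tz": 0,"ax": 0,"ay": 0,"az": 0}
    - {"claw": -1,"tx": 0.3,"ty": 0,"tz": 0,"ax": 0,"ay": 0,"az": 0}
    - {"claw": -1,"tx": 0.3,"ty": 0,"tz": 0,"ax": 0,"ay": 0,"az": 0}
    - {"claw": -1,"tx": 0.3,"ty": 0,"tz": 0,"ax": 0,"ay": 0,"az": 0}

```text
t: 19.55
tool_pos: [475.0, 86.0, 372.9]
tcp_rot: [0.2, 0.632, 0.714, 0.225]
force: [-0.1, -3.7, 1.6]
finger_gap: 0.303
```

```bash
python3 st.py
```

```text
F [-0.133 -3.728  1.578] M [-1.067  0.327 -0.722] t 19.55 gap 25.72114948477853
Frail -0.5901896035024317 -3.683347831663338
carrier in rail [ 0.902 37.752 -1.252] roterr [ 0.001  0.002 -0.001]
rail axes in tool (rows x,y,z): [[ 0.002  0.819  0.574]
 [ 1.    -0.001 -0.002]
 [-0.001  0.574 -0.819]]
```

arm_command:
  deltas:
    - {"claw": -1,"tx": 0.05,"ty": 0,"tz": 0,"ax": 0,"ay": 0,"az": 0}
    - {"claw": -1,"tx": 0.1,"ty": 0,"tz": 0,"ax": 0,"ay": 0,"az": 0}
    - {"claw": -1,"tx": 0.1,"ty": 0,"tz": 0,"ax": 0,"ay": 0,"az": 0}
    - {"claw": -1,"tx": 0.1,"ty": 0,"tz": 0,"ax": 0,"ay": 0,"az": 0}

```text
t: 19.95
tool_pos: [474.9, 86.5, 372.9]
tcp_rot: [0.201, 0.632, 0.714, 0.224]
force: [0.0, -7.7, 1.1]
finger_gap: 0.308
```

```bash
python3 st.py
```

```text
F [ 0.012 -7.68   1.123] M [-1.473  0.327 -1.06 ] t 19.95 gap 26.217590657649975
Frail -0.9325933521799937 -7.6230611699455055
carrier in rail [ 0.87  37.935 -1.246] roterr [ 0.001  0.004 -0.001]
rail axes in tool (rows x,y,z): [[ 0.003  0.819  0.574]
 [ 1.    -0.001 -0.004]
 [-0.003  0.574 -0.819]]
```

arm_command:
  deltas:
    - {"claw": -1,"tx": 0.05,"ty": 0,"tz": 0,"ax": 0,"ay": 0,"az": 0}
    - {"claw": -1,"tx": 0.05,"ty": 0,"tz": 0,"ax": 0,"ay": 0,"az": 0}
    - {"claw": -1,"tx": 0.05,"ty": 0,"tz": 0,"ax": 0,"ay": 0,"az": 0}
    - {"claw": -1,"tx": 0.05,"ty": 0,"tz": 0,"ax": 0,"ay": 0,"az": 0}

```text
t: 20.35
tool_pos: [474.9, 86.7, 372.9]
tcp_rot: [0.201, 0.633, 0.714, 0.224]
force: [-0.0, -8.3, 1.9]
finger_gap: 0.299
```

```bash
python3 st.py
```

```text
F [-0.026 -8.342  1.934] M [-1.696  0.349 -1.275] t 20.35 gap 25.408376348685987
Frail -1.052053609498118 -8.275418468964206
carrier in rail [ 0.852 37.967 -1.219] roterr [ 0.001  0.005 -0.001]
rail axes in tool (rows x,y,z): [[ 0.004  0.819  0.574]
 [ 1.    -0.001 -0.005]
 [-0.003  0.574 -0.819]]
```

arm_command:
  deltas:
    - {"claw": -1,"tx": -0.08,"ty": 0,"tz": 0,"ax": 0,"ay": 0,"az": 0}
    - {"claw": -1,"tx": -0.16,"ty": 0,"tz": 0,"ax": 0,"ay": 0,"az": 0}
    - {"claw": -1,"tx": -0.16,"ty": 0,"tz": 0,"ax": 0,"ay": 0,"az": 0}
    - {"claw": -1,"tx": -0.16,"ty": 0,"tz": 0,"ax": 0,"ay": 0,"az": 0}

```text
t: 20.75
tool_pos: [475.0, 86.0, 372.9]
tcp_rot: [0.2, 0.632, 0.714, 0.225]
force: [0.2, -5.9, 1.2]
finger_gap: 0.301
```

```bash
python3 st.py
```

```text
F [ 0.161 -5.941  1.215] M [-1.196  0.348 -0.798] t 20.75 gap 25.597076821907663
Frail -0.5711318611793867 -5.915941795728653
carrier in rail [ 0.883 37.813 -1.233] roterr [ 0.001  0.002 -0.001]
rail axes in tool (rows x,y,z): [[ 0.002  0.819  0.574]
 [ 1.    -0.001 -0.002]
 [-0.001  0.574 -0.819]]
```

arm_command:
  deltas:
    - {"claw": -1,"tx": -0.1,"ty": 0,"tz": 0,"ax": 0,"ay": 0,"az": 0}
    - {"claw": -1,"tx": -0.13,"ty": 0,"tz": 0,"ax": 0,"ay": 0,"az": 0}
    - {"claw": -1,"tx": -0.13,"ty": 0,"tz": 0,"ax": 0,"ay": 0,"az": 0}
    - {"claw": -0.3,"tx": -0.13,"ty": 0,"tz": 0,"ax": 0,"ay": 0,"az": 0}
    - {"claw": -0.15,"tx": -0.13,"ty": 0,"tz": 0,"ax": 0,"ay": 0,"az": 0}
    - {"claw": 0.0,"tx": -0.13,"ty": 0,"tz": 0,"ax": 0,"ay": 0,"az": 0}
    - {"claw": 0.1,"tx": -0.13,"ty": 0,"tz": 0,"ax": 0,"ay": 0,"az": 0}
    - {"claw": 0.1,"tx": -0.13,"ty": 0,"tz": 0,"ax": 0,"ay": 0,"az": 0}
    - {"claw": 0.1,"tx": -0.13,"ty": 0,"tz": 0,"ax": 0,"ay": 0,"az": 0}
    - {"claw": 0.1,"tx": -0.13,"ty": 0,"tz": 0,"ax": 0,"ay": 0,"az": 0}

```text
t: 21.75
tool_pos: [475.1, 85.3, 372.9]
tcp_rot: [0.199, 0.631, 0.715, 0.226]
force: [-0.3, -0.5, -0.8]
finger_gap: 0.546
```

```bash
cat > chk.py <<'E'
from h import *
w=grab_frame('wrist');f=w['frame'].astype(int)
m=(f[:,:,0]>110)&(f[:,:,1]<60)&(f[:,:,2]<60);m[:200]=False
y,x=np.nonzero(m);print('grip red',x.mean(),y.mean(),x.min(),x.max())
b=(f.max(2)<45)[225:245,300:370];print('black cols in band', [300+i for i in np.nonzero(b.sum(0)>10)[0]][:1],[300+i for i in np.nonzero(b.sum(0)>10)[0]][-1:])
save('o.png',w['frame'])
E
python3 st.py; python3 chk.py
```

```text
F [-0.264 -0.535 -0.836] M [-0.111  0.574 -0.02 ] t 21.75 gap 46.3828974226117
Frail -0.32735227154874397 -0.49876591241844376
carrier in rail [ 0.883 37.54  -1.236] roterr [ 0.001 -0.001 -0.   ]
rail axes in tool (rows x,y,z): [[-0.     0.819  0.574]
 [ 1.    -0.     0.001]
 [ 0.001  0.574 -0.819]]
grip red 262.63062283737025 289.0181660899654 221 364
black cols in band [np.int64(323)] [np.int64(335)]
```

arm_command:
  deltas:
    - {"claw": 0.1,"tx": 0,"ty": 0,"tz": -0.5,"ax": 0,"ay": 0,"az": 0}
    - {"claw": 0.1,"tx": 0,"ty": 0,"tz": -1.5,"ax": 0,"ay": 0,"az": 0}
    - {"claw": 0.1,"tx": 0,"ty": 0,"tz": -3,"ax": 0,"ay": 0,"az": 0}
    - {"claw": 0.1,"tx": 0,"ty": 0,"tz": -5,"ax": 0,"ay": 0,"az": 0}
    - {"claw": 0.1,"tx": 0,"ty": 0,"tz": -7.5,"ax": 0,"ay": 0,"az": 0}
    - {"claw": 0.1,"tx": 0,"ty": 0,"tz": -10,"ax": 0,"ay": 0,"az": 0}
    - {"claw": 0.1,"tx": 0,"ty": 0,"tz": -11.5,"ax": 0,"ay": 0,"az": 0}
    - {"claw": 0.1,"tx": 0,"ty": 0,"tz": -12,"ax": 0,"ay": 0,"az": 0}
    - {"claw": 0.1,"tx": 0,"ty": 0,"tz": -12,"ax": 0,"ay": 0,"az": 0}
    - {"claw": 0.1,"tx": 0,"ty": 0,"tz": -12,"ax": 0,"ay": 0,"az": 0}
    - {"claw": 0.1,"tx": 0,"ty": 0,"tz": -12,"ax": 0,"ay": 0,"az": 0}

```text
t: 22.9
tool_pos: [406.7, 76.8, 470.2]
tcp_rot: [0.199, 0.632, 0.715, 0.225]
force: [-0.3, -0.7, -0.6]
finger_gap: 0.543
```

```bash
python3 st.py; python3 - <<'E'
from mv import *
from scipy.optimize import brentq
for k in range(2):
    w=grab_frame('wrist');hsv=cv2.cvtColor(w['frame'],cv2.COLOR_RGB2HSV)
    def comp(lo,hi):
        m=cv2.inRange(hsv,lo,hi);n,l,s,c=cv2.connectedComponentsWithStats(m)
        return [(s[i].tolist(),c[i].round(1).tolist()) for i in sorted(range(1,n),key=lambda i:-s[i][4])[:2]]
    print('orange',comp((9,170,120),(20,255,255)),'\nred',comp((0,190,90),(4,255,255)))
P=lambda X:proj(w,rp(RO,RY,X))[0]
print('pred collar near edges y=84..100 at top-front surface',P((-11,84,11)),P((-11,100,11)))
for y in(36,38,40): print('pred grip end',y,P((-45,y,57)),'roof edges',P((-17,y-30,14)),P((-17,y+30,14)),'plate top',P((3,y-50,-48)),P((3,y+50,-48)))
g=cv2.cvtColor(w['frame'],cv2.COLOR_RGB2GRAY)
s=P((-17,38,14));r=int(s[1])-8;print('row',r,g[r,int(s[0])-60:int(s[0])+90].tolist(),'from col',int(s[0])-60)
E
```

```text
F [-0.275 -0.665 -0.623] M [-0.042  0.594  0.048] t 22.9 gap 46.17124761136164
Frail -0.35444396708092174 -0.6265527052210786
carrier in rail [-68.226  37.42   95.876] roterr [-0.001 -0.    -0.   ]
rail axes in tool (rows x,y,z): [[-0.     0.82   0.573]
 [ 1.    -0.     0.   ]
 [ 0.     0.573 -0.82 ]]
orange [([304, 163, 19, 34, 571], [313.1, 180.2]), ([245, 89, 2, 1, 2], [245.5, 89.0])] 
red [([238, 173, 36, 36, 950], [255.4, 193.4]), ([267, 183, 1, 1, 1], [267.0, 183.0])]
orange [([304, 164, 19, 33, 570], [313.0, 180.3]), ([244, 89, 1, 1, 1], [244.0, 89.0])] 
red [([238, 173, 36, 36, 938], [255.5, 193.6])]
pred collar near edges y=84..100 at top-front surface [307.385 180.915] [325.969 180.918]
pred grip end 36 [250.777 200.49 ] roof edges [215.875 179.075] [287.22  179.085] plate top [202.407 144.717] [301.876 144.732]
pred grip end 38 [253.662 200.49 ] roof edges [218.253 179.075] [289.598 179.085] plate top [204.396 144.717] [303.865 144.733]
pred grip end 40 [256.546 200.491] roof edges [220.631 179.075] [291.976 179.086] plate top [206.386 144.717] [305.854 144.733]
row 171 [228, 226, 229, 227, 228, 228, 229, 229, 229, 230, 229, 227, 230, 230, 229, 231, 230, 228, 229, 230, 227, 229, 229, 229, 228, 229, 233, 227, 146, 110, 113, 111, 116, 115, 113, 117, 118, 113, 114, 115, 114, 115, 113, 117, 112, 118, 112, 112, 119, 119, 116, 115, 119, 116, 120, 118, 113, 115, 117, 116, 116, 118, 120, 120, 117, 116, 113, 112, 121, 117, 117, 116, 116, 111, 115, 113, 116, 117, 119, 113, 117, 115, 116, 116, 115, 117, 115, 115, 116, 112, 112, 113, 108, 111, 114, 116, 113, 70, 15, 31, 36, 32, 23, 26, 39, 28, 36, 26, 20, 35, 31, 56, 92, 102, 93, 100, 99, 93, 100, 94, 95, 95, 94, 95, 91, 93, 96, 97, 87, 118, 199, 238, 232, 231, 230, 231, 232, 231, 230, 230, 229, 229, 230, 229, 230, 229, 230, 228, 229, 230] from col 193
```

```bash
python3 - <<'E'
from h import *
import pickle
ps=pickle.load(open('ps.pkl','rb'));s=grab_frame('scene')
for q in('tile_carrier','flask','cup'): print(q,[np.round(d['rect'],0) for d in search_frame(s,q)[:1]])
print(job_done())
E
```

```text
tile_carrier [array([180., 193.,  37.,  68.])]
flask [array([143., 252.,  28.,  41.])]
cup [array([102., 215.,  35.,  32.])]
the job is handed in; nothing more can be done
None
```

I handed the job in at about 23 s of the 67 s. The face carrier hangs on the rail against the stop collar's buffer, face to the robot, and the arm is pulled back about 120 mm. No verdict was reported, so what follows comes from my own measurements.

**What I did**
- Lifted the carrier straight out of its stand.
- Touched the bar lightly with the hook to centre it, then lowered it onto the green loading end and let go. The grip showed no movement in three pictures taken over about 0.1 s, more than a second after release.
- Gripped it again at 20 N and slid it under the keeper rod, with no drag felt up to about 14 mm short of the buffer.
- Pressed it against the buffer until it stopped moving at about 8 N (limit 20 N), eased off and released it.

**Last checks**
- **Position at the stop:** the last wrist picture puts the carrier about 50 mm short of the collar's centre, where 37 to 55 is allowed. The arm's own reading put it about 1.5 mm further from the collar.
- **Rest and forces:** the carrier did not move between the last two pictures, and the tool force was about zero.
- **Bystanders:** the tile carrier, flask and cup stand within 1 to 2 pixels of where they were at the start. The brush was not found by the network in the scene picture, so I did not check it at the end; the arm never came near it.

**Problems on the way**
- My first two move commands were refused because keys were missing; I sent them again in full.
- The first small force rise near the stop (2 to 4 N) turned out to be mostly friction. I pushed on until the contact was clear.

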